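# Feed a strap hanger into the tool rail and latch it home

## Task

Hang the hanger with the blue grip on the tool rail: feed its nylon shoe into the open end of the rail and slide it along until it presses on the rubber buffer of the stop and the spring catch has snapped out behind it, then let go so that it stays there by itself. Work by feel and never force it, since the shoe and the stop are easily damaged, and leave the other hangers and everything else on the bench where they are.

Things in the scene. Friction and masses are not known exactly. Their poses are not given: they have to be found in the camera images.
- hanger_blue_grip (a point): centre of the blue sleeve on top of the hanger to be hung: 14 mm thick (hanger x), 42 wide (y), 44 tall. The hanger is a bent steel strap 40 mm wide, 155 tall, 0.3 to 0.55 kg, standing upright on the flat bottom of its hook, 134 mm below this point; the hook reaches 62 mm from the strap to hanger -x, its lip 32 mm high. Axes: the hanger's, z up.
- hanger_blue_shoe (a point): centre of the blue hanger's white nylon shoe, 27 mm behind the strap (hanger +x), 59 mm below the centre of the grip. 32 x 32 mm in section, 60 mm long along hanger y; its leading end, hanger +y, tapers over the last 10 mm to 23 x 23 mm. A black sprung pad stands 6 mm out of its top, sloped both ways; in the rail it presses up with about 2.5 N. A neck 14 mm high joins shoe and strap.
- rail: fixed aluminium C-section rail along its own y on two posts behind it, its 22 mm slot facing its own -x, to the robot. Origin on the bench under its middle. 360 mm long, 41 x 41 mm outside, 35 x 35 inside (1.5 mm play round the shoe), axis 165 mm and top 185.5 mm above the bench. -y end open, +y end capped. A hung hanger's axes are parallel to these, shoe on the channel axis, sleeve 16 mm above the rail.
- rail_mouth (a point): centre of the rail's open end, on the channel axis, 165 mm above the bench; the shoe enters here moving along rail +y. Axes: the rail's. Inside, the shoe slides with 1 to 3 N.
- buffer (a joint): how far the stop's rubber buffer is pressed in, m: 0 free, 0.010 fully (then solid); sprung along rail +y, about 1.5 N per mm, and springs back when let go. The stop (yellow clamp on the rail, 10 mm above its top; yellow latch bracket behind) is clamped anywhere along the rail, its buffer face 180 to 300 mm in from the mouth: just where is not given, find it by feel.
- catch (a joint): how far the stop's spring catch is pushed out of the channel (to rail +x), m: 0 blocking, up to 0.010. From 76 mm before the buffer face the shoe's taper pushes it back; it rubs on the shoe's back, pressing it to rail -x with 3 to 5 N, and snaps to 0 behind it when the buffer is in 3 mm. A push of 8 to 15 N brings the shoe home; over 40 N on the hanger from rail and stop (all contacts added) damages it.
- hanger_red: a like hanger with a red grip, to be left alone; origin at the foot of the strap, on the bench
- hanger_black: a like hanger with a black grip, to be left alone; origin at the foot of the strap, on the bench
- oil_can: black bottle, 72 mm across, 170 mm tall, to be left alone; origin under its centre
- grease_tin: blue tin, 80 mm across, 75 mm tall, to be left alone; origin under its centre
- bearing: steel ball-bearing ring, 62 mm across, 18 mm high, to be left alone
- spanner: steel spanner, 220 mm long, lying on the bench, to be left alone
- screwdriver: screwdriver, 210 mm long, lying on the bench, to be left alone
- screw_bin: open red bin 100 x 150 x 60 mm, to be left alone
There are look-alikes about, which are no part of the job. What is shaped like the part that bears hanger_blue_grip but yellow is not meant.

How it is judged:
By the outcome, as a careful person would: the job done as asked, in the order asked, and still so for the second after the job is handed in, with the robot touching nothing.
It also fails if it takes over 64 s, if anything falls off the work surface, if the arm or the gripper's body presses on something with over 40 N, if the wrist force passes 120 N, or if a joint passes its speed limit or range.

## Robot

A 7-joint arm with a two-finger parallel gripper is mounted at the origin on the work surface. World frame = base frame: x ahead of the robot, y to its left, z up, the work surface at z = 0. Lengths are in mm, angles in rad, forces in N, time in s.
With the tool pointing down it reaches from about 425 to 1025 mm from the base axis. Payload 9.4 kg.
Tool frame: the origin (TCP) lies on the centre line of the jaws, within the pads' length; the fingertips stand nose_length ahead of it and the grasp point (between the pads) lies 3 mm ahead of it (nose_length is the distance from the TCP to the fingertips, in mm); z points along the fingers, y is the direction in which the jaws open and shut (so a half turn about z gives the same grasp; the last joint's range is limited). The gripper opens to 85 mm and grips with 20 to 120 N. Pads are 22 mm wide; open, the fingers measure 114 mm over their backs; the gripper's body (76 mm by 85 mm) begins 54 mm behind the grasp point. The pads swing forward as they close: fully open they stand 13 mm farther back than shut.
Start: joints at [1.146, 0.599, -0.003, 1.599, 0.002, 0.943, -0.08], TCP at [247.094, -681.593, 253.275] pointing down, gripper open.
Joint ranges: [-2.57, 2.57], [-0.35, 1.97], [-1.29, 1.29], [0.11, 2.56], [-1.05, 4.19], [0.11, 1.86], [-2.63, 2.63]. Speed limits (rad/s): [2.22, 2.22, 3.01, 3.01, 3.14, 3.14, 3.14].

## Interface

Orientations are given as a unit quaternion [w, x, y, z].
In Python, from bench import sense, snapshot, close_job, nose_length gives the robot as it stands. The module is installed in compiled form; this text tells all that it offers.
- The arm moves only by the shell command python3 -m pendant 'ROWS' [FORCE]. ROWS is a JSON object of lists of equal length, an entry for each row: "angular": the turn, a rotation vector about the tool's x, y, z in degrees, a list of three; "slide": the shift along the tool's x, y, z in cm, a list of three; "jaw": the opening, from 0 (shut) to 1 (fully open). A call has 1 to 10 rows; each row shifts and turns the pose as measured when the row begins, along the tool's axes as they then stand; what a row does not reach is not made up. A row lasts 1/8 s, in which the tool goes at most 62.5 mm and 10.7 degrees, less where a joint would pass 70% of its speed; a pose out of reach is approached as far as the arm can. A call with a gripper value outside its range is refused whole. The fingers move at their own pace and stop on an object; FORCE is the grip in N (left out, the last holds). Time passes only in rows, so rows that do not move let the fingers close. It gives the time, the measured TCP pose, the force and the opening at its end, in the units of the state.
- sense(): the state, without advancing time (a new reading comes with each control period).
- snapshot(name): name is "scene" or "top" or "wrist"; returns a dict with "color" (420x560x3 uint8, red, green, blue), "depth" (420x560 float32, mm along the optical axis (not along the pixel's ray), 0 where there is no reading), "fov_y" (degrees; the focal length in pixels is half the picture's height over the tangent of half this angle, whatever the lens; pixels are square), "cx", "cy" (the principal point, pixels), "pose" (4x4, takes a point from camera to world coordinates). Camera axes: x right, y up, looking along -z (the intrinsics and any distortion apply to the point x, -y, -z); pixel columns grow to the right and rows downward; lengths in mm; the calibration is good to about 2 mm. A picture is of the moment at which its call begins.
- close_job(): hands the job in, once; it reports no verdict.
The state is a dict: "clock": time; "q": joint angles; "joint_velocities": joint speeds; "tau": joint torques, N m; "ee_pos": TCP position; "orientation": TCP orientation; "ft_force": force on the tool from outside, world axes, zero at the start; "wrist_torque": the same for the moment, N m; "grip_width": finger opening in mm.
Only numpy, scipy, OpenCV 4.12 (cv2) and the standard library are available. Lean on these libraries where they do the work, as an engineer would, in place of code of your own. Each camera call takes 0.05 s, during which the arm holds its last target. There are 200 camera calls.

## Working session

There is one attempt and no reset: what is moved stays moved. The work goes in short steps, Python scripts to look and compute and a shell command to move; the robot and the scene stay as the last step left them, time stands still between calls to the robot, and variables do not carry over. Pictures are saved under pics/ and viewed, about 8 in all and at most 12, crops included, and the job is handed in when it is done.

```bash
mkdir -p pics; ls; cat > h.py <<'E'
import numpy as np, cv2
from bench import sense, snapshot, nose_length
from scipy.spatial.transform import Rotation as R
def K(s):
    h=s["color"].shape[0]; return h/2/np.tan(np.radians(s["fov_y"])/2)
def cloud(s):
    f=K(s); d=s["depth"]; v,u=np.mgrid[:d.shape[0],:d.shape[1]]
    p=np.stack([(u-s["cx"])/f*d,-(v-s["cy"])/f*d,-d],-1)
    P=np.array(s["pose"]); return p@P[:3,:3].T+P[:3,3]
def save(n,im): cv2.imwrite("pics/"+n,im[...,::-1])
def rot():
    q=sense()["orientation"]; return R.from_quat([q[1],q[2],q[3],q[0]])
E
python3 - <<'E'
from h import *
import pickle
print(sense(), nose_length)
ims=[]
for n in("scene","top"):
    s=snapshot(n); pickle.dump(s,open(n+".pkl","wb")); save(n+"1.png",s["color"]); print(n,{k:v for k,v in s.items() if k not in("color","depth")})
E
```

```text
pics
{'clock': 0.0, 'q': array([ 1.14630141,  0.60013709, -0.00254815,  1.60015382,  0.00184265,
        0.9428952 , -0.07980271]), 'joint_velocities': array([ 1.02262807e-03,  6.36490510e-04, -7.15165945e-04,  2.48587638e-03,
        8.86847527e-05, -6.11578236e-04,  8.16470878e-04]), 'tau': array([-1.35642855e-03, -7.76455379e+01,  1.56450089e+00, -2.58008176e+01,
        1.23832701e-02,  8.98491300e-03, -1.09282610e-05]), 'ee_pos': array([ 246.92462607, -681.17654569,  252.39967876]), 'orientation': array([-7.63794734e-04,  9.84910239e-01,  1.73064116e-01, -2.24101656e-04]), 'ft_force': array([ 0.59441311, -0.05235014, -0.01065781]), 'wrist_torque': array([-0.02047589, -0.00749168,  0.03508886]), 'grip_width': 85.40465351134023} 22.0
scene {'fov_y': 53.588505119353115, 'cx': 289.5672189540685, 'cy': 212.08295237909198, 'pose': array([[ 1.90811245e-01, -7.96003875e-01,  5.74429194e-01,
         1.22405969e+03],
       [ 9.81598182e-01,  1.59189005e-01, -1.05469756e-01,
        -1.14744179e+02],
       [-7.48847756e-03,  5.83983468e-01,  8.11731009e-01,
         1.07889928e+03],
       [ 0.00000000e+00,  0.00000000e+00,  0.00000000e+00,
         1.00000000e+00]])}
top {'fov_y': 44.276296239569554, 'cx': 288.0094107903811, 'cy': 206.08549692259615, 'pose': array([[ 1.40657662e-02,  9.83328646e-01, -1.81292385e-01,
         3.11994546e+02],
       [-9.99812925e-01,  1.14239923e-02, -1.56079140e-02,
        -1.88378341e+01],
       [-1.32766262e-02,  1.81478007e-01,  9.83305377e-01,
         1.46063819e+03],
       [ 0.00000000e+00,  0.00000000e+00,  0.00000000e+00,
         1.00000000e+00]])}
```

View pics/scene1.png

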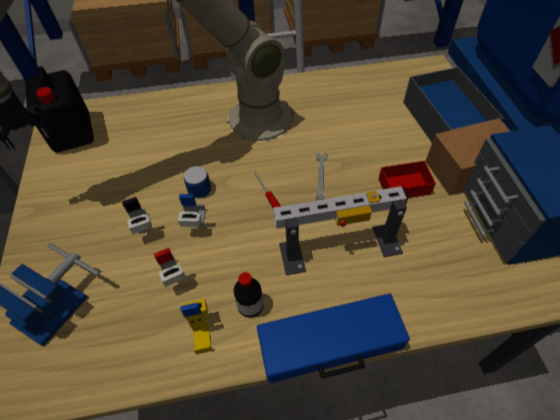

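View pics/top1.png

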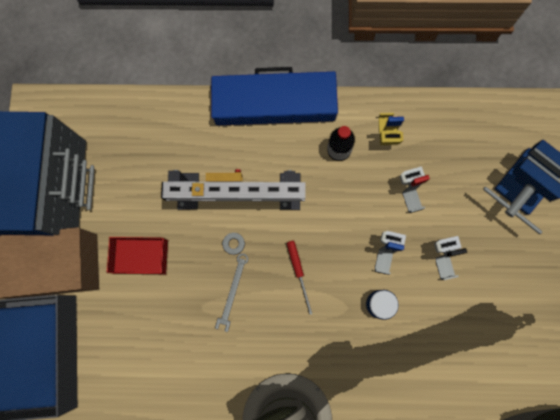

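Scene view: the things that could be taken for the blue hanger are
- the steel strap with a blue grip and white shoe at scene (187,199), top (394,245);
- the yellow look-alike with a blue grip at scene (195,310), top (392,122);
- the red hanger at scene (165,258), the black hanger at (132,205) and the blue tin at (197,180).

I choose the first. The rail runs scene (275,215) to (405,193). Its stop is near (372,197), and its open end is towards world -y, which is right in top (305,190).

```bash
cat > m.py <<'E'
from h import *
import pickle
for n,boxes in dict(scene=[(165,185,215,235),(265,180,415,225)],top=[(365,222,415,282),(155,172,312,208)]).items():
    s=pickle.load(open(n+".pkl","rb")); c=cloud(s); col=s["color"]; hsv=cv2.cvtColor(col,cv2.COLOR_RGB2HSV)
    u0,v0,u1,v1=boxes[0]; P=c[v0:v1,u0:u1].reshape(-1,3); H=hsv[v0:v1,u0:u1].reshape(-1,3)
    b=(H[:,0]>100)&(H[:,0]<130)&(H[:,1]>120)&(P[:,2]>100)
    w=(H[:,1]<50)&(H[:,2]>130)&(P[:,2]>60)&(P[:,2]<110)
    for nm,m in(("blue",b),("white",w)):
        Q=P[m]; 
        if m.sum()<8: print(n,nm,m.sum());continue
        r=cv2.minAreaRect(Q[:,:2].astype(np.float32)); print(n,nm,m.sum(),np.median(Q,0).round(1),Q.min(0).round(),Q.max(0).round(),r)
        t=Q[Q[:,2]>Q[:,2].max()-6]; print("  top",t.mean(0).round(1),len(t),cv2.minAreaRect(t[:,:2].astype(np.float32)))
    u0,v0,u1,v1=boxes[1]; P=c[v0:v1,u0:u1].reshape(-1,3)
    Q=P[(P[:,2]>179)&(P[:,2]<191)]; r=cv2.minAreaRect(Q[:,:2].astype(np.float32)); print(n,"rail",len(Q),np.median(Q[:,2]),r,cv2.boxPoints(r).round(1).tolist())
    Q=P[(P[:,2]>191)]; print("stop clamp",len(Q),Q.mean(0).round(1),Q.min(0).round(1),Q.max(0).round(1))
    im=cv2.resize(col[boxes[0][1]-15:boxes[0][3]+15,boxes[0][0]-15:boxes[0][2]+15],None,fx=5,fy=5,interpolation=cv2.INTER_CUBIC) 
    save(n+"_crop.png",im)
E
python3 m.py; python3 -c "
import cv2,numpy as np
a=cv2.imread('pics/scene_crop.png');b=cv2.imread('pics/top_crop.png');h=max(a.shape[0],b.shape[0])
p=lambda i:cv2.copyMakeBorder(i,0,h-i.shape[0],0,0,0)
cv2.imwrite('pics/c1.png',np.hstack([p(a),p(b)]))"
```

```text
scene blue 158 [ 460.7 -270.2  145.3] [ 447. -290.  114.] [ 468. -251.  157.] ((457.5793151855469, -270.518798828125), (38.91313934326172, 16.755264282226562), 80.71299743652344)
  top [ 456.2 -270.2  154. ] 58 ((456.3112487792969, -270.34979248046875), (38.87090301513672, 14.27109146118164), 81.20912170410156)
scene white 92 [ 484.1 -284.1   89.4] [ 459. -309.   78.] [ 499. -248.   95.] ((477.7421569824219, -277.9029541015625), (59.43782424926758, 38.30873489379883), 84.07968139648438)
  top [ 480.9 -286.8   90.3] 59 ((481.2605285644531, -278.38726806640625), (57.90361022949219, 32.40068054199219), 79.38914489746094)
scene rail 2194 183.57262853207135 ((600.04638671875, 142.7702178955078), (366.2093505859375, 74.06385040283203), 89.470947265625) [[561.2999877929688, -40.0], [635.4000244140625, -40.70000076293945], [638.7999877929688, 325.5], [564.7000122070312, 326.20001220703125]]
stop clamp 44 [863.5  80.7 575.6] [ 574.7 -114.7  191. ] [1224.1  243.4 1078.9]
top blue 91 [ 452.9 -267.   155.3] [ 445. -288.  114.] [ 461. -252.  162.] ((453.1441345214844, -269.985107421875), (36.5407
[... 166 characters left out ...]
 76.0949478149414)
top white 160 [ 484.  -279.9   90.5] [ 465. -311.   76.] [ 500. -249.   98.] ((482.5498352050781, -280.2200622558594), (60.81083679199219, 30.619626998901367), 82.01673889160156)
  top [ 482.  -285.9   93.7] 52 ((482.1191711425781, -280.62847900390625), (56.849395751953125, 28.430376052856445), 83.42243957519531)
top rail 2792 185.48152310096305 ((600.1694946289062, 142.03335571289062), (69.39617156982422, 365.86810302734375), 0.5147464871406555) [[563.7999877929688, 324.6000061035156], [567.0999755859375, -41.20000076293945], [636.5, -40.599998474121094], [633.2000122070312, 325.29998779296875]]
stop clamp 142 [548.2 168.4 380.3] [312.  -20.9 191. ] [ 628.9  317.7 1460.6]
```

View pics/c1.png

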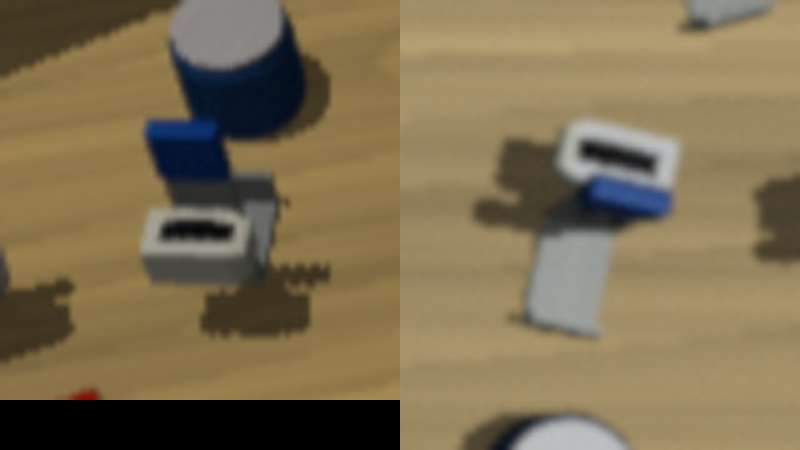

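The crop confirms the choice: a steel strap, blue sleeve at crop (185,150), white shoe with black pad at (195,240), and the hook pointing to the robot. Next I'll refine the rail and check what stands along the way.

```bash
python3 - <<'E'
from h import *
import pickle
for n in("scene","top"):
    s=pickle.load(open(n+".pkl","rb")); c=cloud(s).reshape(-1,3); d=s["depth"].reshape(-1)>0; c=c[d]
    m=(c[:,0]>530)&(c[:,0]<660)&(c[:,1]>-60)&(c[:,1]<345)&(c[:,2]>182)&(c[:,2]<189)
    Q=c[m]; xs=[]
    for y in range(-50,340,20):
        q=Q[abs(Q[:,1]-y)<10]; 
        if len(q)>5: xs.append((y,len(q),*np.percentile(q[:,0],[3,97]).round(1),np.median(q[:,2]).round(1)))
    print(n,*xs,sep="\n"); 
    q=Q[(Q[:,0]<604)]; print("y ext",np.percentile(q[:,1],[0,.5,99.5,100]).round(1))
    m=(c[:,0]>530)&(c[:,0]<660)&(c[:,1]>-60)&(c[:,1]<345)&(c[:,2]>191)&(c[:,2]<215); q=c[m]; print("clamp",len(q),q.min(0).round(),q.max(0).round())
    for t in np.linspace(0,1,8):
        p=np.array([247,-681])+t*np.array([206,411]); q=c[(abs(c[:,:2]-p)<90).all(1)&(c[:,2]<600)]; print(p.round(),len(q),q[:,2].max().round() if len(q) else None)
E
```

```text
scene
(-30, 87, np.float64(570.1), np.float64(609.5), np.float64(184.1))
(-10, 134, np.float64(570.4), np.float64(637.7), np.float64(184.0))
(10, 125, np.float64(571.6), np.float64(638.1), np.float64(184.0))
(30, 84, np.float64(569.8), np.float64(609.2), np.float64(184.0))
(50, 86, np.float64(569.4), np.float64(609.1), np.float64(183.7))
(70, 82, np.float64(571.1), np.float64(608.7), np.float64(183.5))
(90, 79, np.float64(570.1), np.float64(609.6), np.float64(184.1))
(110, 80, np.float64(569.8), np.float64(609.5), np.float64(184.1))
(130, 116, np.float64(569.6), np.float64(631.8), np.float64(183.9))
(150, 119, np.float64(569.7), np.float64(632.9), np.float64(184.1))
(170, 114, np.float64(569.0), np.float64(631.4), np.float64(183.8))
(190, 118, np.float64(569.1), np.float64(631.2), np.float64(183.7))
(210, 106, np.float64(568.7), np.float64(630.6), np.float64(184.0))
(230, 48, np.float64(570.9), np.float64(609.0), np.float64(187.4))
(250, 64, np.float64(567.0), np.float64(608.3), np.float64(184.7))
(270, 81, np.float64(567.7), np.float64(616.6), np.float64(183.8))
(290, 133, np.float6
[... 1382 characters left out ...]
.9), np.float64(185.3))
(230, 40, np.float64(565.2), np.float64(607.0), np.float64(187.3))
(250, 88, np.float64(567.2), np.float64(606.9), np.float64(185.9))
(270, 110, np.float64(565.4), np.float64(611.9), np.float64(185.6))
(290, 160, np.float64(567.0), np.float64(634.2), np.float64(185.6))
(310, 130, np.float64(566.4), np.float64(632.1), np.float64(185.6))
(330, 24, np.float64(567.7), np.float64(605.9), np.float64(185.1))
y ext [-41.1 -40.9 322.  323.9]
clamp 121 [569. -21. 191.] [629. 318. 202.]
[ 247. -681.] 3760 10.0
[ 276. -622.] 4376 10.0
[ 306. -564.] 4319 10.0
[ 335. -505.] 4282 36.0
[ 365. -446.] 4327 160.0
[ 394. -387.] 4194 160.0
[ 424. -329.] 4302 162.0
[ 453. -270.] 4066 162.0
```

```bash
python3 -m pendant '{"angular":[[0,0,0],[0,0,-10],[0,0,-10],[0,0,-10],[0,0,-10],[0,0,-10],[0,0,-10]],"slide":[[0,0,-5],[0,0,-3],[0,0,0],[0,0,0],[0,0,0],[0,0,0],[0,0,0]],"jaw":[1,1,1,1,1,1,1]}'; python3 -c "
from h import *
print(rot().as_matrix().round(3))"
```

```text
clock: 0.98
ee_pos: [246.7, -679.8, 331.4]
orientation: [-0.004, 0.756, 0.655, 0.001]
ft_force: [-0.1, 0.0, -1.0]
grip_width: 85.2
[[ 0.142  0.99  -0.004]
 [ 0.99  -0.142  0.007]
 [ 0.006 -0.005 -1.   ]]
```

```bash
python3 -m pendant '{"angular":[[0,0,0],[0,0,0],[0,0,0],[0,0,0],[0,0,0],[0,0,0],[0,0,0],[0,0,0]],"slide":[[5.4,1.8,0],[5.4,1.8,0],[5.4,1.8,0],[5.4,1.8,0],[5.4,1.8,0],[5.4,1.8,0],[5.4,1.8,0],[0,0,0]],"jaw":[1,1,1,1,1,1,1,1]}'; python3 - <<'E'
from h import *
import pickle
s=snapshot("wrist"); pickle.dump(s,open("w1.pkl","wb")); save("w1.png",s["color"]); print(s["pose"],s["fov_y"],s["cx"],s["cy"])
E
```

```text
clock: 1.98
ee_pos: [427.7, -312.3, 330.0]
orientation: [-0.006, 0.755, 0.655, 0.001]
ft_force: [-1.2, -0.4, 0.3]
grip_width: 85.4
[[ 9.90192383e-01  1.33276676e-01  4.19090946e-02  4.37580880e+02]
 [-1.39552603e-01  9.57785233e-01  2.51341437e-01 -2.48173489e+02]
 [-6.64196060e-03 -2.54724900e-01  9.66990750e-01  4.52507214e+02]
 [ 0.00000000e+00  0.00000000e+00  0.00000000e+00  1.00000000e+00]] 67.18168430798862 275.5205532485563 210.47202140466302
```

View pics/w1.png

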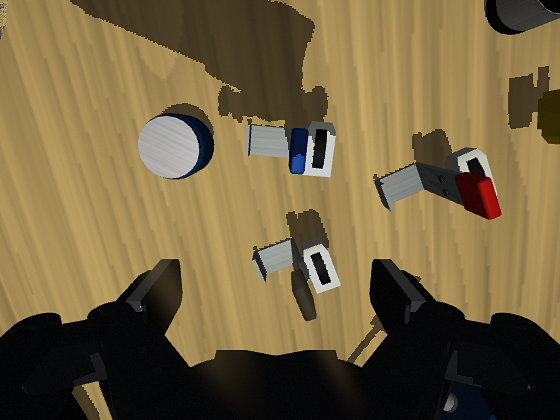

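Wrist view: the blue sleeve is at (299,151) with its shoe at (320,150). The black hanger is at (305,280), red at (480,190), and the tin at (175,146).

```bash
cat > m2.py <<'E'
from h import *
def hang(s,box,verbose=True):
    c=cloud(s); u0,v0,u1,v1=box; P=c[v0:v1,u0:u1].reshape(-1,3); H=cv2.cvtColor(s["color"],cv2.COLOR_RGB2HSV)[v0:v1,u0:u1].reshape(-1,3)
    b=(H[:,0]>105)&(H[:,0]<130)&(H[:,1]>120)&(P[:,2]>105)
    Q=P[b]; zt=np.percentile(Q[:,2],95); t=Q[Q[:,2]>zt-4]; print("sleeve top z",zt.round(1),len(t),cv2.minAreaRect(t[:,:2].astype(np.float32)))
    w=(P[:,2]>zt-65)&(P[:,2]<zt-50)&(H[:,1]<60)&(H[:,2]>100)
    t=P[w]; print("shoe top z",np.median(t[:,2]).round(1),len(t),cv2.minAreaRect(t[:,:2].astype(np.float32)))
    k=(P[:,2]>zt-65)&(P[:,2]<zt-45)&(H[:,2]<60)
    t=P[k]; 
    if len(t)>5: print("pad",np.median(t,0).round(1),len(t),cv2.minAreaRect(t[:,:2].astype(np.float32)))
if __name__=="__main__":
    import pickle; hang(pickle.load(open("w1.pkl","rb")),(270,110,345,190))
E
python3 m2.py
```

```text
sleeve top z 158.3 653 ((447.43994140625, -270.796630859375), (41.11028289794922, 27.3126220703125), 79.9483413696289)
shoe top z 93.6 61 ((479.3722839355469, -284.9638977050781), (45.881954193115234, 29.693958282470703), 77.09920501708984)
pad [ 480.  -277.1   97.3] 373 ((480.22314453125, -277.5909423828125), (40.84854507446289, 12.149423599243164), 76.4510269165039)
```

```bash
python3 -m pendant '{"angular":[[0,0,4],[0,0,0],[0,0,0]],"slide":[[4.4,2.0,5],[0,0,5],[0,0,0]],"jaw":[1,1,1]}' 80;  python3 -c "
from h import *
s=sense();print(rot().as_matrix().round(3),s['ee_pos'],rot().inv().apply(np.array([453.7,-271.7,141])-s['ee_pos']))"
```

```text
clock: 2.4
ee_pos: [448.2, -282.1, 234.5]
orientation: [-0.005, 0.781, 0.624, 0.0]
ft_force: [-0.6, -0.1, 0.8]
grip_width: 85.8
[[ 0.221  0.975 -0.006]
 [ 0.975 -0.221  0.008]
 [ 0.006 -0.007 -1.   ]] [ 448.1676682  -282.08681008  234.45360794] [10.78517919  3.79902726 93.49500873]
```

```bash
python3 -m pendant '{"angular":[[0,0,0],[0,0,0],[0,0,0],[0,0,0]],"slide":[[1.2,0.4,3],[0,0,3.5],[0,0,2.5],[0,0,0]],"jaw":[1,1,1,1]}' 80;  python3 -c "
from h import *
s=sense();print(s['ee_pos'],rot().inv().apply(np.array([453.7,-271.7,141])-s['ee_pos']))"
```

```text
clock: 2.9
ee_pos: [456.3, -277.8, 148.5]
orientation: [-0.001, 0.784, 0.621, 0.0]
ft_force: [-0.1, 0.4, 1.0]
grip_width: 85.1
[ 456.25633998 -277.76266477  148.51087026] [ 5.30636423 -3.86659229  7.52302552]
```

```bash
python3 -m pendant '{"angular":[[0,0,0],[0,0,0],[0,0,0]],"slide":[[0.5,-0.35,0.8],[0,0,0],[0,0,0]],"jaw":[1,0.6,0.4]}' 80;  python3 -c "
from h import *
s=sense();print(s['ee_pos'],rot().inv().apply(np.array([453.7,-271.7,141])-s['ee_pos']))
import pickle
s=snapshot('wrist'); pickle.dump(s,open('w2.pkl','wb')); save('w2.png',s['color'])"
```

```text
clock: 3.28
ee_pos: [455.1, -273.9, 143.9]
orientation: [0.002, 0.784, 0.62, 0.001]
ft_force: [0.2, -1.0, -0.3]
grip_width: 51.5
[ 455.08711628 -273.92093964  143.86028283] [ 1.84261325 -1.87283632  2.85221718]
```

View pics/w2.png

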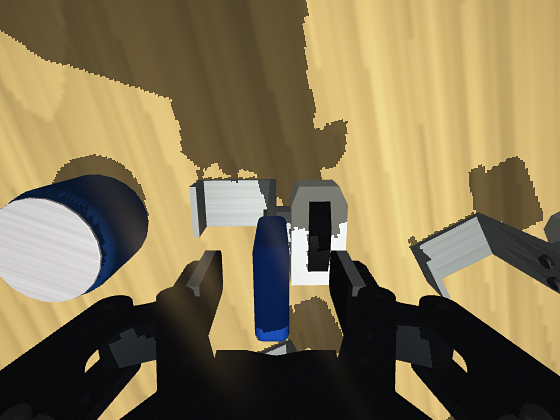

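The sleeve sits centred and parallel between the fingers (sleeve at x≈270, finger gap 218–335). Closing.

```bash
python3 -m pendant '{"angular":[[0,0,0],[0,0,0],[0,0,0],[0,0,0],[0,0,0]],"slide":[[0.15,-0.15,0.2],[0,0,0],[0,0,0],[0,0,0],[0,0,0]],"jaw":[0.3,0.1,0,0,0]}' 100;  python3 -c "
from h import *
s=sense();print(s['ee_pos'],s['ft_force'],s['wrist_torque'],s['grip_width'],rot().as_matrix().round(4))"
```

```text
clock: 3.95
ee_pos: [454.1, -272.1, 142.4]
orientation: [0.002, 0.784, 0.62, 0.001]
ft_force: [0.3, 0.7, 1.5]
grip_width: 12.9
[ 454.10604783 -272.09323697  142.40218182] [0.25204251 0.74919334 1.49096244] [ 0.04638862  0.15852492 -0.03697307] 12.916662348361669 [[ 2.305e-01  9.731e-01  4.100e-03]
 [ 9.731e-01 -2.305e-01 -1.900e-03]
 [-9.000e-04  4.400e-03 -1.000e+00]]
```

```bash
python3 -m pendant '{"angular":[[0,0,0],[0,0,0],[0,0,0],[0,0,0],[0,0,-7],[0,0,-6],[0,0,0]],"slide":[[0,0,-1],[0,0,-3],[0,0,-4],[0,0,-3],[0,0,0],[0,0,0],[0,0,0]],"jaw":[0,0,0,0,0,0,0]}' 100;  python3 -c "
from h import *
import pickle
s=sense();print(s['ee_pos'],s['ft_force'],s['wrist_torque'],s['grip_width'],rot().as_matrix().round(4))
print(rot().inv().apply(np.array([561,-140,s['ee_pos'][2]])-s['ee_pos']))
for n in('top','scene'):
    c=cloud(pickle.load(open(n+'.pkl','rb'))).reshape(-1,3); m=(c[:,0]>600)&(c[:,0]<780)&(c[:,1]>-200)&(c[:,1]<-60)&(c[:,2]>100)&(c[:,2]<200); print(n,c[m].min(0),c[m].max(0))"
```

```text
clock: 4.82
ee_pos: [452.0, -270.9, 258.0]
orientation: [0.001, 0.707, 0.707, 0.0]
ft_force: [-0.1, -0.3, -2.9]
grip_width: 13.0
[ 451.96798501 -270.89416017  257.99937196] [-0.11663315 -0.29384562 -2.85289065] [ 0.01982544 -0.04948427  0.01038235] 12.955076061297115 [[-4.0e-04  1.0e+00  1.7e-03]
 [ 1.0e+00  4.0e-04 -6.0e-04]
 [-6.0e-04  1.7e-03 -1.0e+00]]
[1.30852873e+02 1.09081519e+02 9.65634070e-02]
top [ 714.42165939 -177.81624535  100.07927873] [ 779.54875001 -108.94896917  176.97015893]
scene [ 723.01561028 -176.90801108  100.00605626] [ 779.74961899 -106.8635217   171.85879524]
```

```bash
python3 -m pendant '{"angular":[[0,0,0],[0,0,0],[0,0,0],[0,0,0],[0,0,0],[0,0,0]],"slide":[[2.0,2.0,0],[3.5,3,0],[3.5,3,0],[3,2.5,0],[1,0.8,0],[0,0,0]],"jaw":[0,0,0,0,0,0]}' 100;  python3 - <<'E'
from h import *
import pickle
s=sense();print(s['ee_pos'],s['ft_force'],s['grip_width'],rot().as_matrix().round(4))
s=snapshot('wrist'); pickle.dump(s,open('w3.pkl','wb')); save('w3.png',s['color'])
E
```

```text
clock: 5.58
ee_pos: [566.7, -139.0, 257.4]
orientation: [-0.001, 0.714, 0.701, -0.001]
ft_force: [-0.0, -1.0, -3.0]
grip_width: 13.2
[ 566.65226296 -138.95461333  257.36675081] [-0.03041758 -0.9612825  -3.02427492] 13.158983261127535 [[ 0.0183  0.9998 -0.0024]
 [ 0.9998 -0.0183  0.    ]
 [-0.     -0.0024 -1.    ]]
```

View pics/w3.png

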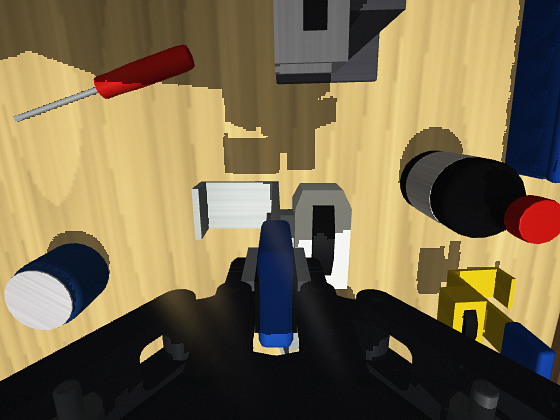

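The hanger is upright in the jaws with its shoe at (322,235). The rail's mouth is at (275–350, ~70). Now measuring shoe against rail in this one picture.

```bash
cat > m3.py <<'E'
from h import *
import sys,pickle
s=pickle.load(open(sys.argv[1],"rb")); c=cloud(s); ok=s["depth"]>0; hsv=cv2.cvtColor(s["color"],cv2.COLOR_RGB2HSV)
P=c[ok]; H=hsv[ok]
m=(P[:,2]>180)&(P[:,2]<191)&(P[:,0]>550)&(P[:,0]<625)&(P[:,1]>-60)
Q=P[m]; print("rail",len(Q),"z",np.median(Q[:,2]).round(2),"ymin",np.percentile(Q[:,1],[0,1,3]).round(1))
E=[]
for y in np.arange(-40,60,4):
    q=Q[abs(Q[:,1]-y)<2]
    if len(q)>20: E.append((y,*np.percentile(q[:,0],[1,99]),len(q)))
E=np.array(E); print(E.round(1)[:14])
z=float(sys.argv[2]); x0,x1,y0,y1=map(float,sys.argv[3:7])
b=(P[:,0]>x0)&(P[:,0]<x1)&(P[:,1]>y0)&(P[:,1]<y1)
t=b&(abs(P[:,2]-z)<5)&(H[:,2]>60); Q=P[t]; print("shoe top z",np.median(Q[:,2]).round(2),len(Q),cv2.minAreaRect(Q[:,:2].astype(np.float32)),Q.max(0).round(1))
for y in np.arange(y0,y1,4):
    q=Q[abs(Q[:,1]-y)<2]
    if len(q)>8: print(y,len(q),np.percentile(q[:,0],[2,98]).round(1),np.median(q[:,2]).round(1))
pd=b&(P[:,2]>z-8)&(P[:,2]<z+12)&(H[:,2]<45); q=P[pd]; print("pad",len(q),np.median(q,0).round(1),cv2.minAreaRect(q[:,:2].astype(np.float32)))
E
python3 m3.py w3.pkl 206 575 620 -180 -95
```

```text
rail 5197 z 186.76 ymin [-40.3 -39.9 -39.4]
[[-40.  567.9 608.  356. ]
 [-36.  567.9 607.7 578. ]
 [-32.  567.4 608.1 590. ]
 [-28.  567.5 607.7 606. ]
 [-24.  567.6 607.8 616. ]
 [-20.  567.7 607.7 622. ]
 [-16.  568.2 624.3 799. ]
 [-12.  567.8 624.2 894. ]
 [ -8.  567.3 621.3 136. ]]
shoe top z 206.83 2932 ((593.3289794921875, -139.4032745361328), (60.4594612121582, 32.21698760986328), 89.17951202392578) [ 609.7 -109.2  210.7]
-168.0 78 [599.2 608.6] 207.0
-164.0 127 [596.6 608.7] 207.1
-160.0 115 [595.9 608.8] 207.2
-156.0 97 [599.5 608.6] 207.1
-152.0 94 [600.3 609. ] 207.1
-148.0 122 [583.8 609. ] 207.1
-144.0 146 [583.1 608.9] 207.1
-140.0 218 [577.3 609. ] 207.1
-136.0 218 [577.4 608.9] 207.1
-132.0 221 [577.4 609.3] 207.1
-128.0 226 [577.5 609. ] 207.1
-124.0 239 [577.7 609. ] 207.2
-120.0 257 [577.8 608.9] 207.0
-116.0 372 [579.  607.4] 205.5
-112.0 345 [581.3 605.7] 203.9
-108.0 57 [582.5 604.4] 202.4
pad 1307 [ 593.8 -133.7  212.2] ((593.147216796875, -138.76058959960938), (42.33270263671875, 12.286810874938965), 88.81837463378906)
```

```bash
python3 -m pendant '{"angular":[[0,0,-1.4],[0,0,0],[0,0,0],[0,0,0]],"slide":[[1.5,-0.5,1.5],[1.0,0,1.0],[0,0,0],[0,0,0]],"jaw":[0,0,0,0]}' 100;  cat > st.py <<'E'
from h import *
import sys
s=sense(); Rm=rot().as_matrix(); p=s['ee_pos']
# rail line: sleeve/TCP x at y: 561.0 at y=-40, slope -tan(0.4deg)
x=561.0-0.007*(p[1]+40) if len(sys.argv)<2 else float(sys.argv[1])
d=np.array([x,p[1],232.6])-p
print("clk",round(s['clock'],2),"p",p.round(2),"yaw",np.degrees(np.arctan2(Rm[1,1],Rm[0,1])).round(2),"tilt z",Rm[:,2].round(4),"F",s['ft_force'].round(1),"T",s['wrist_torque'].round(2),"w",s['grip_width'].round(1),"toolcorr",(Rm.T@d).round(2))
E
python3 st.py
```

```text
clock: 6.12
ee_pos: [559.2, -119.3, 232.0]
orientation: [-0.0, 0.708, 0.706, -0.003]
ft_force: [0.7, -0.3, -3.0]
grip_width: 12.7Traceback (most recent call last):
  File "st.py", line 7, in <module>
    print("clk",round(s['clock'],2),"p",p.round(2),"yaw",np.degrees(np.arctan2(Rm[1,1],Rm[0,1])).round(2),"tilt z",Rm[:,2].round(4),"F",s['ft_force'].round(1),"T",s['wrist_torque'].round(2),"w",s['grip_width'].round(1),"toolcorr",(Rm.T@d).round(2))
                                                                                                                                                                                                  ^^^^^^^^^^^^^^^^^^^^^
AttributeError: 'float' object has no attribute 'round'
```

```bash
sed -i "s/s\['grip_width'\].round(1)/round(s['grip_width'],1)/" st.py; python3 st.py
```

```text
clk 6.12 p [ 559.23 -119.26  232.  ] yaw -0.18 tilt z [-0.0041 -0.003  -1.    ] F [ 0.7 -0.3 -3. ] T [-0.02  0.02  0.01] w 12.7 toolcorr [ 0.01  2.33 -0.61]
```

```bash
cat >> st.py <<'E'
u=np.array([-.0009,.0044,-1]); u/=np.linalg.norm(u)   # world up in tool axes with hanger upright
a=np.radians(0.4); yw=np.array([np.cos(a),np.sin(a),0]) # tool y in world
yt=np.array([0,1.,0]); yt-=u*(yt@u); yt/=np.linalg.norm(yt)
A=np.array([yt,u,np.cross(yt,u)]).T; B=np.array([yw,[0,0,1],np.cross(yw,[0,0,1])]).T
print("turn deg",np.degrees((rot().inv()*R.from_matrix(B@A.T)).as_rotvec()).round(2))
E
python3 st.py
```

```text
clk 6.12 p [ 559.23 -119.26  232.  ] yaw -0.18 tilt z [-0.0041 -0.003  -1.    ] F [ 0.7 -0.3 -3. ] T [-0.02  0.02  0.01] w 12.7 toolcorr [ 0.01  2.33 -0.61]
turn deg [-0.49  0.12 -0.58]
```

```bash
python3 -m pendant '{"angular":[[-0.5,0.1,-0.6],[0,0,0]],"slide":[[1.0,0.2,-0.05],[0,0,0]],"jaw":[0,0]}' 100; python3 st.py; python3 - <<'E'
from h import *
import pickle
s=snapshot('wrist'); pickle.dump(s,open('w4.pkl','wb')); save('w4.png',s['color'])
E
python3 m3.py w4.pkl 182 571 612 -150 -60
```

```text
clock: 6.38
ee_pos: [561.8, -109.4, 233.2]
orientation: [0.003, 0.705, 0.709, 0.002]
ft_force: [0.2, 0.4, -2.4]
grip_width: 13.1
clk 6.38 p [ 561.8  -109.42  233.15] yaw 0.38 tilt z [ 0.0064 -0.0014 -1.    ] F [ 0.2  0.4 -2.4] T [ 0.01 -0.01 -0.  ] w 13.1 toolcorr [ 0.   -0.31  0.55]
turn deg [ 0.12  0.03 -0.03]
rail 12273 z 186.79 ymin [-40.  -39.3 -37.9]
[[ -40.   567.6  608.   331. ]
 [ -36.   567.7  608.   678. ]
 [ -32.   567.4  607.8  695. ]
 [ -28.   567.4  607.9  688. ]
 [ -24.   567.4  607.7  720. ]
 [ -20.   567.5  607.8  732. ]
 [ -16.   567.4  623.6  865. ]
 [ -12.   567.8  624.3 1051. ]
 [  -8.   567.8  624.3 1104. ]
 [  -4.   567.7  624.3 1094. ]
 [   0.   567.6  624.4 1136. ]
 [   4.   567.5  624.1 1140. ]
 [   8.   567.5  624.3 1198. ]
 [  12.   567.4  624.6  841. ]]
shoe top z 182.9 2948 ((588.9146728515625, -109.30207824707031), (32.239620208740234, 60.44130325317383), 0.5436312556266785) [605.3 -79.2 186.8]
-138.0 66 [595.8 604.8] 183.1
-134.0 124 [592.8 604.8] 183.2
-130.0 116 [592.  604.9] 183.3
-126.0 100 [595.7 604.6] 183.3
-122.0 98 [596.1 604.8] 183.3
-118.0 119 [579.7 604.6] 183.2
-114.0 148 [575.2 604.3] 183.2
-110.0 211 [572.9 604.5] 183.1
-106.0 216 [572.9 604.4] 183.1
-102.0 222 [572.9 604.4] 183.2
-98.0 237 [572.8 604.4] 183.3
-94.0 236 [572.9 604. ] 183.2
-90.0 260 [572.9 604.2] 183.0
-86.0 382 [574.2 602.5] 181.6
-82.0 342 [576.2 600.9] 179.8
-78.0 71 [577.2 599.6] 178.9
pad 1294 [ 589.2 -103.6  188.1] ((588.8171997070312, -108.93217468261719), (12.218649864196777, 42.65808868408203), 0.6836228370666504)
```

```bash
sed -i 's/561.0-0.007/560.8-0.005/; s/232.6/232.3/' st.py; python3 -m pendant '{"angular":[[0,0,0],[0,0,0],[0,0,0]],"slide":[[1.0,-0.1,0.09],[1.0,0,0],[0.9,0,0]],"jaw":[0,0,0]}' 100; python3 st.py
```

```text
clock: 6.8
ee_pos: [560.4, -79.8, 232.2]
orientation: [0.003, 0.705, 0.709, 0.001]
ft_force: [-0.1, -0.1, -3.1]
grip_width: 12.9
clk 6.8 p [560.4  -79.77 232.16] yaw 0.27 tilt z [ 0.0061 -0.0021 -1.    ] F [-0.1 -0.1 -3.1] T [ 0.02 -0.02 -0.03] w 12.9 toolcorr [-0.    0.6  -0.14]
turn deg [ 0.1   0.07 -0.13]
```

Front of the shoe is about 10 mm short of the mouth. I'll creep in.

```bash
python3 -m pendant '{"angular":[[0,0,-0.1],[0,0,0],[0,0,0],[0,0,0]],"slide":[[0.5,0.06,0],[0.5,0,0],[0.4,0,0],[0.4,0,0]],"jaw":[0,0,0,0]}' 100; python3 st.py
```

```text
clock: 7.3
ee_pos: [561.0, -59.6, 232.2]
orientation: [0.003, 0.704, 0.71, 0.001]
ft_force: [0.1, 0.2, -2.1]
grip_width: 12.5
clk 7.3 p [560.99 -59.63 232.17] yaw 0.46 tilt z [ 0.0062 -0.002  -1.    ] F [ 0.1  0.2 -2.1] T [-0.01 -0.06  0.06] w 12.5 toolcorr [ 0.   -0.09 -0.14]
turn deg [0.1  0.07 0.06]
```

```bash
python3 -m pendant '{"angular":[[0,0,0],[0,0,0],[0,0,0],[0,0,0]],"slide":[[0.4,0,0],[0.4,0,0],[0.4,0,0],[0.4,0,0]],"jaw":[0,0,0,0]}' 100; python3 st.py
```

```text
clock: 7.8
ee_pos: [560.2, -43.7, 231.4]
orientation: [0.003, 0.705, 0.709, 0.0]
ft_force: [-0.1, 0.4, -5.2]
grip_width: 12.8
clk 7.8 p [560.17 -43.73 231.45] yaw 0.38 tilt z [ 0.0043 -0.0029 -1.    ] F [-0.1  0.4 -5.2] T [-0.12  0.06 -0.01] w 12.8 toolcorr [-0.01  0.65 -0.85]
turn deg [-0.01  0.12 -0.02]
```

```bash
python3 -m pendant '{"angular":[[0,0,0],[0,0,0],[0,0,0],[0,0,0],[0,0,0]],"slide":[[0.4,0.05,-0.08],[0.4,0,0],[0.4,0,0],[0.4,0,0],[0.4,0,0]],"jaw":[0,0,0,0,0]}' 100; python3 st.py
```

```text
clock: 8.43
ee_pos: [560.4, -21.9, 232.1]
orientation: [0.002, 0.705, 0.71, 0.0]
ft_force: [0.8, -0.6, -5.6]
grip_width: 12.8
clk 8.43 p [560.35 -21.92 232.06] yaw 0.4 tilt z [ 0.0039 -0.0025 -1.    ] F [ 0.8 -0.6 -5.6] T [-0.05  0.08  0.01] w 12.8 toolcorr [-0.    0.36 -0.24]
turn deg [-0.03  0.09  0.  ]
```

```bash
python3 -m pendant '{"angular":[[0,0,0],[0,0,0],[0,0,0],[0,0,0],[0,0,0],[0,0,0]],"slide":[[0.5,0.02,-0.03],[0.5,0,0],[0.5,0,0],[0.5,0,0],[0.5,0,0],[0.5,0,0]],"jaw":[0,0,0,0,0,0]}' 100; python3 st.py
```

```text
clock: 9.18
ee_pos: [560.3, 10.2, 232.3]
orientation: [0.002, 0.705, 0.71, 0.0]
ft_force: [-0.4, -0.4, -5.2]
grip_width: 12.4
clk 9.18 p [560.28  10.22 232.27] yaw 0.4 tilt z [ 0.0038 -0.0025 -1.    ] F [-0.4 -0.4 -5.2] T [-0.09  0.02  0.01] w 12.4 toolcorr [-0.    0.26 -0.02]
turn deg [-0.04  0.09  0.  ]
```

```bash
python3 -m pendant '{"angular":[[0,0,0],[0,0,0],[0,0,0],[0,0,0],[0,0,0],[0,0,0],[0,0,0],[0,0,0]],"slide":[[0.6,0,0],[0.6,0,0],[0.6,0,0],[0.6,0,0],[0.6,0,0],[0.6,0,0],[0.6,0,0],[0.6,0,0]],"jaw":[0,0,0,0,0,0,0,0]}' 100; python3 st.py
```

```text
clock: 10.18
ee_pos: [559.9, 61.7, 232.1]
orientation: [0.002, 0.705, 0.71, 0.0]
ft_force: [-0.1, -0.3, -6.0]
grip_width: 12.9
clk 10.18 p [559.88  61.75 232.14] yaw 0.41 tilt z [ 0.0038 -0.0024 -1.    ] F [-0.1 -0.3 -6. ] T [-0.11  0.06 -0.1 ] w 12.9 toolcorr [-0.    0.41 -0.16]
turn deg [-0.04  0.09  0.01]
```

```bash
python3 -m pendant '{"angular":[[0,0,0],[0,0,0],[0,0,0],[0,0,0],[0,0,0]],"slide":[[0.5,0.02,0],[0.5,0,0],[0.5,0,0],[0.5,0,0],[0.5,0,0]],"jaw":[0,0,0,0,0]}' 100; python3 st.py;  python3 -m pendant '{"angular":[[0,0,0],[0,0,0],[0,0,0],[0,0,0],[0,0,0]],"slide":[[0.5,0.02,0],[0.5,0,0],[0.5,0,0],[0.5,0,0],[0.5,0,0]],"jaw":[0,0,0,0,0]}' 100; python3 st.py
```

```text
clock: 10.8
ee_pos: [559.9, 88.5, 232.1]
orientation: [0.002, 0.705, 0.71, 0.0]
ft_force: [-0.3, -0.6, -6.0]
grip_width: 12.6
clk 10.8 p [559.92  88.49 232.07] yaw 0.4 tilt z [ 0.0038 -0.0025 -1.    ] F [-0.3 -0.6 -6. ] T [-0.11  0.1  -0.  ] w 12.6 toolcorr [-0.    0.23 -0.23]
turn deg [-0.04  0.09  0.  ]
clock: 11.42
ee_pos: [558.7, 114.3, 231.5]
orientation: [0.002, 0.705, 0.709, -0.001]
ft_force: [-2.0, -2.7, -5.0]
grip_width: 12.7
clk 11.43 p [558.69 114.35 231.51] yaw 0.39 tilt z [ 8.0e-04 -4.3e-03 -1.0e+00] F [-2.  -2.7 -5. ] T [-0.6   0.74 -0.05] w 12.7 toolcorr [-0.01  1.34 -0.79]
turn deg [-0.21  0.19 -0.01]
```

```bash
python3 -m pendant '{"angular":[[-0.2,0.2,0],[0,0,0]],"slide":[[0,0.13,-0.08],[0,0,0]],"jaw":[0,0]}' 100; python3 st.py;  python3 -m pendant '{"angular":[[0,0,0],[0,0,0],[0,0,0],[0,0,0],[0,0,0]],"slide":[[0.3,0,0],[0.3,0,0],[0.3,0,0],[0.3,0,0],[0.3,0,0]],"jaw":[0,0,0,0,0]}' 100; python3 st.py
```

```text
clock: 11.68
ee_pos: [558.9, 114.6, 231.9]
orientation: [0.001, 0.704, 0.71, 0.0]
ft_force: [-2.2, -2.3, -6.4]
grip_width: 12.7
clk 11.68 p [558.93 114.64 231.92] yaw 0.43 tilt z [ 0.0023 -0.001  -1.    ] F [-2.2 -2.3 -6.4] T [-0.42  0.73  0.  ] w 12.7 toolcorr [-0.01  1.1  -0.38]
turn deg [-0.12  0.01  0.03]
clock: 12.3
ee_pos: [558.6, 130.0, 231.8]
orientation: [0.001, 0.705, 0.709, 0.0]
ft_force: [-3.4, -1.5, -5.4]
grip_width: 13.0
clk 12.3 p [558.57 130.02 231.8 ] yaw 0.38 tilt z [ 0.0016 -0.0014 -1.    ] F [-3.4 -1.5 -5.4] T [-0.28  0.83  0.03] w 13.0 toolcorr [-0.01  1.38 -0.49]
turn deg [-0.16  0.03 -0.02]
```

```bash
python3 -m pendant '{"angular":[[-0.1,0,0],[0,0,0],[0,0,0],[0,0,0],[0,0,0]],"slide":[[0.3,0.05,-0.04],[0.3,0,0],[0.3,0,0],[0.3,0,0],[0.3,0,0]],"jaw":[0,0,0,0,0]}' 100; python3 st.py;  python3 -m pendant '{"angular":[[0,0,0],[0,0,0],[0,0,0],[0,0,0],[0,0,0]],"slide":[[0.3,0,0],[0.3,0,0],[0.3,0,0],[0.3,0,0],[0.3,0,0]],"jaw":[0,0,0,0,0]}' 100; python3 st.py
```

```text
clock: 12.92
ee_pos: [558.4, 146.5, 232.0]
orientation: [0.001, 0.705, 0.71, 0.0]
ft_force: [-3.6, -0.7, -5.5]
grip_width: 13.0
clk 12.93 p [558.39 146.47 232.02] yaw 0.4 tilt z [ 0.0023 -0.0013 -1.    ] F [-3.6 -0.7 -5.5] T [-0.31  1.01 -0.1 ] w 13.0 toolcorr [-0.01  1.47 -0.28]
turn deg [-0.12  0.02 -0.  ]
clock: 13.55
ee_pos: [558.3, 162.5, 232.0]
orientation: [0.001, 0.705, 0.709, 0.0]
ft_force: [-3.2, -1.4, -6.2]
grip_width: 13.1
clk 13.55 p [558.27 162.55 231.99] yaw 0.37 tilt z [ 0.0023 -0.0011 -1.    ] F [-3.2 -1.4 -6.2] T [-0.28  0.97 -0.1 ] w 13.1 toolcorr [-0.01  1.52 -0.3 ]
turn deg [-0.12  0.01 -0.03]
```

```bash
for i in 1; do python3 -m pendant '{"angular":[[0,0,0],[0,0,0],[0,0,0]],"slide":[[0.2,0,0],[0.2,0,0],[0.2,0,0]],"jaw":[0,0,0]}' 100 >/dev/null; python3 st.py|head -1; python3 -m pendant '{"angular":[[0,0,0],[0,0,0],[0,0,0]],"slide":[[0.2,0,0],[0.2,0,0],[0.2,0,0]],"jaw":[0,0,0]}' 100 >/dev/null; python3 st.py|head -1; done
```

```text
clk 13.93 p [558.23 169.03 231.98] yaw 0.37 tilt z [ 0.0023 -0.0011 -1.    ] F [-2.8 -0.7 -6. ] T [-0.29  0.94 -0.16] w 13.1 toolcorr [-0.01  1.52 -0.31]
clk 14.3 p [558.3  173.36 231.84] yaw 0.28 tilt z [ 0.0016 -0.004  -1.    ] F [-4.  -5.3 -3.6] T [-1.31  0.94 -0.22] w 13.1 toolcorr [-0.01  1.43 -0.45]
```

Contact with the buffer: Fy jumps to -5 N at TCP y≈171. Pressing on gently, in small steps.

```bash
python3 -m pendant '{"angular":[[0,0.1,0]],"slide":[[0.2,0,0]],"jaw":[0]}' 100 >/dev/null; python3 st.py; python3 -m pendant '{"angular":[[0,0.1,0]],"slide":[[0.2,0,0]],"jaw":[0]}' 100 >/dev/null; python3 st.py
```

```text
clk 14.43 p [558.48 174.09 231.77] yaw 0.23 tilt z [ 0.0015 -0.0041 -1.    ] F [-1.3 -5.  -5.5] T [-1.33  0.58 -0.1 ] w 12.7 toolcorr [-0.01  1.25 -0.53]
turn deg [-0.17  0.19 -0.17]
clk 14.55 p [558.98 174.65 231.71] yaw 0.17 tilt z [ 0.002  -0.0043 -1.    ] F [-1.3 -5.9 -5. ] T [-1.56  0.46 -0.11] w 13.1 toolcorr [-0.    0.75 -0.59]
turn deg [-0.14  0.19 -0.23]
```

```bash
python3 -m pendant '{"angular":[[0,0.2,-0.1]],"slide":[[0.25,0,0]],"jaw":[0]}' 100 >/dev/null; python3 st.py; python3 -m pendant '{"angular":[[0,0.2,-0.1]],"slide":[[0.25,0,0]],"jaw":[0]}' 100 >/dev/null; python3 st.py
```

```text
clk 14.68 p [559.47 175.32 231.6 ] yaw 0.21 tilt z [ 0.0022 -0.0032 -1.    ] F [-2.3 -6.8 -5.6] T [-1.91  0.58 -0.1 ] w 13.0 toolcorr [-0.    0.26 -0.7 ]
turn deg [-0.13  0.14 -0.19]
clk 14.8 p [559.9  175.76 231.45] yaw 0.23 tilt z [ 0.0021 -0.0025 -1.    ] F [-2.8 -7.6 -4.1] T [-1.97  0.55 -0.12] w 13.1 toolcorr [-0.   -0.17 -0.85]
turn deg [-0.13  0.1  -0.17]
```

```bash
python3 -m pendant '{"angular":[[0,0.1,-0.1]],"slide":[[0.3,0,-0.05]],"jaw":[0]}' 100 >/dev/null; python3 st.py; python3 -m pendant '{"angular":[[0,0.1,-0.1]],"slide":[[0.3,0,-0.03]],"jaw":[0]}' 100 >/dev/null; python3 st.py
```

```text
clk 14.93 p [560.22 176.25 231.63] yaw 0.23 tilt z [ 0.0017 -0.0042 -1.    ] F [-1.8 -8.8 -6.3] T [-2.16  0.5  -0.22] w 13.0 toolcorr [-0.   -0.5  -0.67]
turn deg [-0.16  0.19 -0.17]
clk 15.05 p [560.49 176.68 231.62] yaw 0.23 tilt z [ 0.0011 -0.006  -1.    ] F [-2.8 -7.8 -4.9] T [-2.16  0.65 -0.14] w 12.8 toolcorr [-0.   -0.78 -0.68]
turn deg [-0.19  0.29 -0.17]
```

```bash
python3 -m pendant '{"angular":[[0,0.3,-0.1]],"slide":[[0.35,0,-0.05]],"jaw":[0]}' 100 >/dev/null; python3 st.py; python3 -m pendant '{"angular":[[0,0.3,-0.1]],"slide":[[0.35,0,-0.05]],"jaw":[0]}' 100 >/dev/null; python3 st.py
```

```text
clk 15.18 p [560.62 177.26 231.68] yaw 0.22 tilt z [ 1.0e-04 -4.9e-03 -1.0e+00] F [-1.8 -9.6 -6.2] T [-2.54  0.71 -0.15] w 12.6 toolcorr [ 0.   -0.9  -0.62]
turn deg [-0.25  0.23 -0.18]
clk 15.3 p [560.67 177.59 231.65] yaw 0.2 tilt z [-0.0012 -0.0041 -1.    ] F [ -3.1 -10.2  -5.2] T [-2.6   0.75 -0.22] w 13.0 toolcorr [ 0.   -0.95 -0.65]
turn deg [-0.32  0.18 -0.2 ]
```

```bash
python3 -m pendant '{"angular":[[-0.1,0.2,-0.1]],"slide":[[0.4,0,-0.05]],"jaw":[0]}' 100 >/dev/null; python3 st.py; python3 -m pendant '{"angular":[[-0.1,0.2,-0.1]],"slide":[[0.4,0,-0.03]],"jaw":[0]}' 100 >/dev/null; python3 st.py
```

```text
clk 15.43 p [560.67 178.11 231.68] yaw 0.17 tilt z [-0.001  -0.0054 -1.    ] F [ -2.9 -11.6  -4.1] T [-2.79  0.91 -0.2 ] w 13.2 toolcorr [-0.   -0.96 -0.62]
turn deg [-0.31  0.26 -0.23]
clk 15.55 p [560.77 178.62 231.61] yaw 0.13 tilt z [-3.0e-04 -6.9e-03 -1.0e+00] F [ -3.2 -10.9  -2.7] T [-2.78  0.75 -0.17] w 13.0 toolcorr [-0.   -1.07 -0.69]
turn deg [-0.27  0.34 -0.27]
```

```bash
python3 - <<'E'
from h import *
import pickle
a=snapshot('wrist'); pickle.dump(a,open('w5.pkl','wb'))
b=snapshot('scene'); pickle.dump(b,open('s5.pkl','wb'))
l=cv2.resize(a["color"],(400,300)); r=cv2.resize(b["color"][155:260,265:405],(400,300),interpolation=cv2.INTER_CUBIC)
save('p5.png',np.hstack([l,r]))
E
```

```text
(no output)
```

View pics/p5.png

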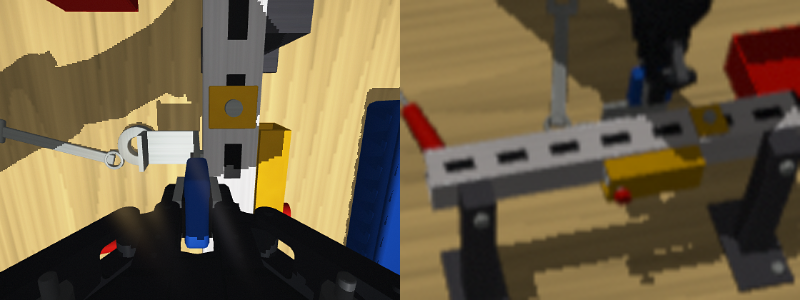

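The wrist half shows the clamp at (232,107) and the sleeve upright in the jaws. The scene half shows the shoe reaching the yellow bracket. Nothing is fouled, so I push on towards 15 N.

```bash
python3 -m pendant '{"angular":[[-0.1,0.3,-0.15]],"slide":[[0.45,-0.03,-0.05]],"jaw":[0]}' 100 >/dev/null; python3 st.py; python3 -m pendant '{"angular":[[-0.1,0.3,-0.15]],"slide":[[0.45,-0.03,-0.05]],"jaw":[0]}' 100 >/dev/null; python3 st.py
```

```text
clk 15.78 p [560.7  179.24 231.63] yaw 0.13 tilt z [ 3.e-04 -7.e-03 -1.e+00] F [ -1.4 -11.7  -5. ] T [-3.11  0.59 -0.23] w 12.9 toolcorr [-0.   -1.   -0.67]
turn deg [-0.24  0.35 -0.27]
clk 15.9 p [560.66 179.6  231.61] yaw 0.11 tilt z [ 8.0e-04 -7.4e-03 -1.0e+00] F [ -1.9 -13.   -4.4] T [-3.2   0.54 -0.16] w 13.1 toolcorr [-0.   -0.96 -0.69]
turn deg [-0.21  0.37 -0.29]
```

```bash
python3 - <<'E'
from h import *
import pickle
s=snapshot('scene'); pickle.dump(s,open('s6.pkl','wb'))
t=snapshot('top'); pickle.dump(t,open('t6.pkl','wb'))
for n in('scene.pkl','s5.pkl','s6.pkl','top.pkl','t6.pkl'):
    s=pickle.load(open(n,'rb')); h=cv2.cvtColor(s["color"],cv2.COLOR_RGB2HSV); c=cloud(s)
    m=((h[...,0]<6)|(h[...,0]>174))&(h[...,1]>150)&(h[...,2]>60)&(c[...,0]>610)&(c[...,0]<680)&(c[...,1]>100)&(c[...,1]<240)&(c[...,2]>60)
    print(n,m.sum(),c[m].mean(0).round(1),c[m].max(0).round(1),np.argwhere(m).mean(0).round(1))
E
```

```text
scene.pkl 17 [642.3 133.  169.2] [647.1 139.1 174.7] [222.9 342.2]
s5.pkl 20 [642.8 133.7 168.6] [646.5 140.7 173.2] [223.2 342.4]
s6.pkl 20 [642.4 133.8 168. ] [645.7 140.1 172.3] [223.2 342.4]
top.pkl 4 [642.5 133.  172.2] [642.8 136.9 173.2] [170.  237.5]
t6.pkl 4 [641.6 132.6 175.7] [642.5 136.  179.2] [170.  237.5]
```

The red catch knob is where it was at the start. Side load and Ty fell at y≈174.5, about 3 mm after contact, so the catch may already be out. I'll test by gently backing off: a caught shoe should resist the pull.

```bash
python3 -m pendant '{"angular":[[0,0,0],[0,0,0]],"slide":[[-0.2,0,0],[-0.2,0,0]],"jaw":[0,0]}' 100 >/dev/null; python3 st.py; python3 -m pendant '{"angular":[[0,0,0],[0,0,0]],"slide":[[-0.15,0,0],[-0.15,0,0]],"jaw":[0,0]}' 100 >/dev/null; python3 st.py; python3 -m pendant '{"angular":[[0,0,0],[0,0,0]],"slide":[[-0.1,0,0],[-0.1,0,0]],"jaw":[0,0]}' 100 >/dev/null; python3 st.py
```

```text
clk 16.25 p [561.17 173.8  231.48] yaw 0.04 tilt z [ 0.0012 -0.0092 -1.    ] F [-4.6  3.6 -7. ] T [0.97 1.14 0.19] w 13.1 toolcorr [-0.01 -1.44 -0.82]
turn deg [-0.19  0.48 -0.36]
clk 16.5 p [561.14 173.53 231.6 ] yaw 0.19 tilt z [ 0.0021 -0.0055 -1.    ] F [-3.3  4.3 -8.4] T [1.05 0.93 0.13] w 12.8 toolcorr [ 0.  -1.4 -0.7]
turn deg [-0.13  0.26 -0.21]
clk 16.75 p [561.11 173.25 231.69] yaw 0.28 tilt z [ 0.0026 -0.0032 -1.    ] F [-2.8  4.4 -8.4] T [1.21 0.98 0.11] w 12.7 toolcorr [ 0.   -1.37 -0.61]
turn deg [-0.1   0.13 -0.12]
```

It holds: stopped at y≈173.3 with 4.4 N resisting, where free sliding took about 1 N. That is 2–3 mm past first contact, so the catch is out. Now I'll ease the side and pull loads, then release.

```bash
python3 -m pendant '{"angular":[[-0.1,0.1,-0.1],[0,0,0]],"slide":[[0.1,-0.15,-0.05],[0.05,-0.08,-0.02]],"jaw":[0,0]}' 100 >/dev/null; python3 st.py; python3 -m pendant '{"angular":[[0,0,0]],"slide":[[0.05,-0.05,-0.03]],"jaw":[0]}' 100 >/dev/null; python3 st.py
```

```text
clk 17.0 p [560.37 173.53 232.71] yaw 0.31 tilt z [ 0.0072 -0.0025 -1.    ] F [ 0.9 -0.3 -8.5] T [-0.06  0.05  0.05] w 12.8 toolcorr [ 0.   -0.64  0.4 ]
turn deg [ 0.16  0.09 -0.09]
clk 17.12 p [560.3  173.56 233.14] yaw 0.28 tilt z [ 0.008  -0.0029 -1.    ] F [ 0.3 -0.4 -9.5] T [-0.04 -0.01  0.05] w 12.8 toolcorr [ 0.01 -0.58  0.84]
turn deg [ 0.2   0.11 -0.12]
```

```bash
python3 -m pendant '{"angular":[[0,0,0],[0,0,0]],"slide":[[0,0,0.1],[0,0,0]],"jaw":[0,0]}' 20 >/dev/null; python3 st.py; python3 -m pendant '{"angular":[[0,0,0],[0,0,0],[0,0,0],[0,0,0]],"slide":[[0,0,0],[0,0,0],[0,0,0],[0,0,0]],"jaw":[0.2,0.3,0.4,0.5]}' 20 >/dev/null; python3 st.py
```

```text
clk 17.38 p [560.5  173.52 232.46] yaw 0.27 tilt z [ 0.0086 -0.0028 -1.    ] F [-0.4 -1.2 -7.8] T [0.17 0.15 0.01] w 12.8 toolcorr [ 0.   -0.77  0.15]
turn deg [ 0.24  0.11 -0.13]
clk 17.88 p [562.37 174.51 234.56] yaw 0.26 tilt z [ 1.360e-02 -9.000e-04 -9.999e-01] F [ 0.1  0.4 -0.5] T [ 0.02 -0.01  0.03] w 42.3 toolcorr [ 0.01 -2.67  2.22]
turn deg [ 0.53  0.01 -0.14]
```

Free of load. Lift straight up and away, then check.

```bash
python3 -m pendant '{"angular":[[0,0,0],[0,0,0],[0,0,0],[0,0,0],[0,0,0],[0,0,0],[0,0,0]],"slide":[[0,0,-1],[0,0,-3],[0,0,-4],[0,0,-4],[-4,0,0],[-4,0,0],[0,0,0]],"jaw":[0.5,0.5,0.5,0.5,0.5,0.5,0.5]}' 20; python3 - <<'E'
from h import *
import pickle
a=snapshot('wrist'); b=snapshot('scene'); pickle.dump((a,b),open('e.pkl','wb'))
l=cv2.resize(a["color"],(400,300)); r=cv2.resize(b["color"][155:260,265:405],(400,300),interpolation=cv2.INTER_CUBIC)
save('p6.png',np.hstack([l,r]))
for s,n in((a,'w'),(b,'s')):
    c=cloud(s); h=cv2.cvtColor(s["color"],cv2.COLOR_RGB2HSV)
    m=(h[...,0]>105)&(h[...,0]<130)&(h[...,1]>120)&(c[...,2]>195)&(c[...,2]<256)&(c[...,0]>530)&(c[...,0]<590)&(c[...,1]>120)&(c[...,1]<240)
    q=c[m]; print(n,"sleeve",m.sum(),q.min(0).round(1),q.max(0).round(1)); t=q[q[:,2]>np.percentile(q[:,2],95)-4]; print(cv2.minAreaRect(t[:,:2].astype(np.float32)))
    m=((h[...,0]<6)|(h[...,0]>174))&(h[...,1]>150)&(h[...,2]>60)&(c[...,0]>610)&(c[...,0]<680)&(c[...,1]>100)&(c[...,1]<240)&(c[...,2]>60)
    print("knob",m.sum(),c[m].mean(0).round(1))
E
```

```text
clock: 18.75
ee_pos: [561.3, 93.9, 363.5]
orientation: [0.006, 0.705, 0.71, 0.006]
ft_force: [0.8, 0.8, -0.5]
grip_width: 42.9
w sleeve 1114 [552.2 152.7 241.2] [566.3 193.6 247.5]
((559.2482299804688, 173.04867553710938), (13.766291618347168, 40.835838317871094), 1.3891878128051758)
knob 133 [640.5 135.3 172.4]
s sleeve 179 [554.9 151.3 201.6] [570.9 191.  245.7]
((562.9022216796875, 171.25338745117188), (37.36981964111328, 14.404343605041504), 84.52539825439453)
knob 18 [642.4 133.4 169. ]
```

View pics/p6.png

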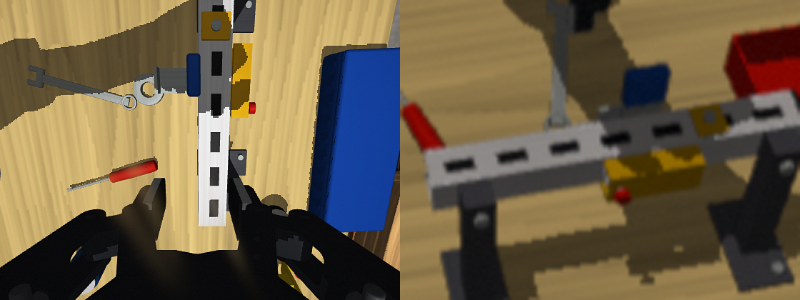

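```bash
python3 -c "
from bench import close_job
print(close_job())"
```

```text
the job is handed in; nothing more can be done
None
```

The blue-grip hanger is hung on the rail, let go, and the job was handed in at about 19 s of the 64 s allowed.

**How it went:**
- I fed the shoe in at the mouth by feel. It met the buffer at TCP y ≈ 171 mm.
- The push peaked at about 13 N along the rail, and no reading came near the limits.
- After that I backed off to test the hold, eased the remaining load to about 1 N sideways, opened the jaws and lifted away.

**Last checks:**
- **Catch:** when I pulled back, the shoe stopped at y ≈ 173.3 mm with 4.4 N resisting. Free sliding took only 1 to 2 N, so the catch holds it about 2–3 mm into the buffer.
- **Hung position:** after release the wrist camera put the sleeve at x 559, y 173, its top at z ≈ 246 mm. It stands parallel to the rail to within about 1°, at the height it should have.
- **Rest of the bench:** I did not re-measure the other hangers and objects. The arm kept clear of them on the way, and those in the last pictures looked undisturbed.

**Checks that disagreed or were weak:**
- The catch itself cannot be seen. The red knob on the bracket never moved measurably, so it proves nothing, and the catch rests on the pull test alone.
- The scene camera's sleeve position differs from the wrist camera's by about 4 mm, more than the 2 mm calibration. It sees only part of the sleeve.

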